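Tap the jar to the centre of the banding wheel

ROBOT

A 6-joint arm with a two-finger parallel gripper is mounted at the origin on the work surface. World frame = base frame: x ahead of the robot, y to its left, z up, the work surface at z = 0. Lengths are in mm, angles in rad, forces in N, time in s.
With the tool pointing down it reaches from about 325 to 850 mm from the base axis. Payload 15.5 kg.
Tool frame: the origin (TCP) lies where the fingers leave the gripper's body, on its centre line; the fingertips stand 78 mm ahead of it and the grasp point (between the pads) lies 60 mm ahead of it (arm.hold_point_z is the distance from the TCP to the grasp point, in mm); z points along the fingers, y is the line along which they close (so a half turn about z gives the same grasp; the last joint's range is limited). The gripper opens to 91 mm and grips with 3 to 60 N. Pads are 32 mm wide; open, the fingers measure 118 mm over their backs; the gripper's body (76 mm by 178 mm) begins 60 mm behind the grasp point.
Start: joints at [-1.234, 0.494, 1.345, -0, 1.302, -0.096], TCP at [262.135, -567.373, 292.215] pointing down, gripper open.
Joint ranges: [-2.91, 2.91], [-0.82, 2.16], [0.22, 2.67], [-1.22, 4.37], [0.12, 2.79], [-3.08, 3.08]. Speed limits (rad/s): [1.89, 1.89, 2.57, 3.01, 3.01, 3.01].

INTERFACE

Orientations are given as a unit quaternion [w, x, y, z].
In Python, from rig import arm, cams, close_job gives the robot as it stands.
- The arm moves only by the tool send_rows, never from a script. Its arguments are lists of equal length, an entry for each row: "xyz": the shift along the tool's x, y, z in mm, a list of three; "dr": the turn, a rotation vector about the tool's x, y, z in degrees, a list of three; "hand": the opening in per cent of the stroke, from 0 (shut) to 100 (fully open). A call has 1 to 5 rows; each row shifts and turns the commanded pose from where the row before left it, along the tool's axes as they then stand; what a row does not reach is not made up. A row lasts 1/8 s, in which the tool goes at most 62.5 mm and 10.7 degrees, less where a joint would pass 70% of its speed; a pose out of reach is approached as far as the arm can. A call with a gripper value outside its range is refused whole. The fingers move at their own pace and stop on an object; the grip force is fixed at half the most. Time passes only in rows, so rows that do not move let the fingers close. It gives the time, the measured TCP pose, the force, the opening and the grip force at its end, in the units of the state.
- arm.state(): the state, without advancing time (a new reading comes with each control period).
- cams.read_camera(name): name is "scene" or "side" or "wrist"; returns the picture (384x512x3 uint8, red, green, blue); there is no depth.
- cams.camera_info(name): a dict with "camera_matrix" (3x3 intrinsics, pixels), "rvec" (rotation vector, rad) and "tvec" (3), from world to camera coordinates, as OpenCV has them. Camera axes: x right, y down, z forward; pixel columns grow to the right and rows downward; lengths in mm; the calibration is good to about 2 mm. A picture is of the moment at which its call begins: read the wrist's pose just before it. camera_info takes no time and is no camera call; for the wrist camera it gives the pose at the moment of the call.
- close_job(): hands the job in; it is judged then, once.
The state is a dict: "time_s": time; "q": joint angles; "joint_vel": joint speeds; "joint_efforts": joint torques, N m; "tool_pos": TCP position; "ee_rot": TCP orientation; "force": force on the tool from outside, world axes, zero at the start; "moment": the same for the moment, N m; "finger_gap": finger opening in mm; "gripper_force": force on a finger pad.
Only numpy, scipy, OpenCV 4.12 (cv2) and the standard library are available. Lean on these libraries where they do the work, as an engineer would, in place of code of your own. Each camera call takes 0.05 s, during which the arm holds its last target. There are 200 camera calls.

TASK

The squat terracotta jar stands off-centre on the small banding wheel. Tap it with the outside of the fingertips, gently and low on its belly, until it stands upright in the middle of the wheel head, centred to within about 5 mm, and then leave it alone. Do not lift it, tip it or knock it off, and leave the other things on the table where they are.

Things in the scene. Friction and masses are not known exactly. Their poses are not given: they have to be found in the camera images.
- jar: Squat terracotta jar, closed dark mouth, round about its z axis (up), 64 mm tall, 0.3 kg. Origin: centre of its underside. Flat foot of radius 24 mm: it tips when pushed high. Widest, radius 48 mm, 26 to 30 mm above the underside; neck radius 17 mm, lip 21 mm. A vertical finger with its tip 10 to 20 mm above the wheel head meets the widest part; there the jar slides, and stops with the finger.
- wheel_top (a point): Centre of the flat top of the banding wheel's head, over which the jar's axis must stand. The wheel is a dark steel pedestal fixed to the table; it does not turn. Head: disc of radius 70 mm, 12 mm thick, its top 100 mm above the table, with thin white rings of radius 30, 45 and 60 mm about the centre. Round foot of radius 62 mm.
- cup: Bystander: loose blue ceramic cup, rim radius 30 mm, 55 mm tall, on the table close beside the wheel. Origin at the centre of its underside.
- rib: Bystander: loose flat wooden throwing rib, 95 x 50 x 8 mm, on the table close beside the wheel. Origin at the centre of its underside.
- glaze: Bystander: loose amber glaze jar, radius 34 mm, 100 mm tall. Origin at the centre of its underside.
- mug: Bystander: loose pale mug, radius 40 mm, 85 mm tall, handle to its +y. Origin at the centre of its underside.
- brush: Bystander: loose brush, 190 mm long, lying along its x axis.
- bowl: Bystander: loose brown clay bowl, rim radius 60 mm, 50 mm tall. Origin at the centre of its underside.
- spool: Bystander: loose wooden spool, radius 22 mm, 52 mm tall. Origin at the centre of its underside.
Things that resemble listed ones, but are neither listed nor needed, are in the scene too. Leave any purple, red or turquoise look-alike of the part that bears wheel_top alone.

How it is judged:
By the outcome, as a careful person would: the job done as asked, in the order asked, and still so for the second after the job is handed in, with the robot touching nothing.
It also fails if it takes over 48 s, if anything falls off the work surface, if the arm or the gripper's body presses on something with over 40 N, if the wrist force passes 120 N, or if a joint passes its speed limit or range.

## Working session

There is one attempt and no reset: what is moved stays moved. The work goes in short steps, Python scripts to look and compute and a tool call to move; the robot and the scene stay as the last step left them, time stands still between calls to the robot, and variables do not carry over. Pictures are saved under pics/ and viewed, at most 10 in all, crops included, and the job is handed in when it is done.

Besides the shell and the picture viewer there is one more tool, called by a JSON object that holds its "name" and its "arguments". send_rows: Moves the arm, as the interface text tells. Its arguments: {"type":"object","properties":{"xyz":{"type":"array","items":{"type":"array","items":{"type":"number"}}},"dr":{"type":"array","items":{"type":"array","items":{"type":"number"}}},"hand":{"type":"array","items":{"type":"number"}}},"required":["xyz","dr","hand"]}

```bash
ls; mkdir -p pics
python3 - <<'E'
from rig import arm,cams
import cv2,numpy as np
for n in("scene","side"):
    i=cams.read_camera(n); cv2.imwrite(f"pics/{n}0.png",i[:,:,::-1]); c=cams.camera_info(n); print(n,c)
    R=cv2.Rodrigues(np.array(c['rvec']))[0]; print(-R.T@np.array(c['tvec']).ravel())
s=arm.state(); print(s)
E
```

```text
pics
scene {'camera_matrix': array([[466.24756639,   0.        , 253.5365258 ],
       [  0.        , 466.24756639, 185.20749684],
       [  0.        ,   0.        ,   1.        ]]), 'rvec': array([ 1.70478074,  2.10578035, -0.61532409]), 'tvec': array([ 121.0933787 , -372.30457409, 2010.83072499])}
[1400.87825263  161.94160602 1485.943991  ]
side {'camera_matrix': array([[433.19135363,   0.        , 249.93149091],
       [  0.        , 433.19135363, 191.29504493],
       [  0.        ,   0.        ,   1.        ]]), 'rvec': array([ 2.12600528, -0.208055  ,  0.08968535]), 'tvec': array([-524.02295044,  119.68166762, 1528.27808841])}
[  305.12171774 -1306.00270128   908.74383149]
{'time_s': 0.1, 'q': array([-1.23349222e+00,  4.94127342e-01,  1.34607486e+00,  5.20529560e-05,
        1.30251947e+00, -9.54877468e-02]), 'joint_vel': array([-0.00028093, -0.00088835, -0.00055105, -0.00099789,  0.00052871,
        0.00036534]), 'joint_efforts': array([ 7.63032422e-04, -8.80242062e+01, -3.82542980e+01,  7.07847602e-02,
        4.80687723e-02, -1.15201630e-05]), 'tool_pos': array([ 262.06385403, -567.11311236,  291.69200674]), 'ee_rot': array([-5.63416331e-04,  9.76678954e-01,  2.14704220e-01, -4.31794302e-05]), 'force': array([ 0.21256476, -0.63642512, -0.10080806]), 'moment': array([-0.05655784, -0.03557456,  0.00984337]), 'gripper_force': 0.0, 'finger_gap': 91.10894970721077}
```

View pics/scene0.png

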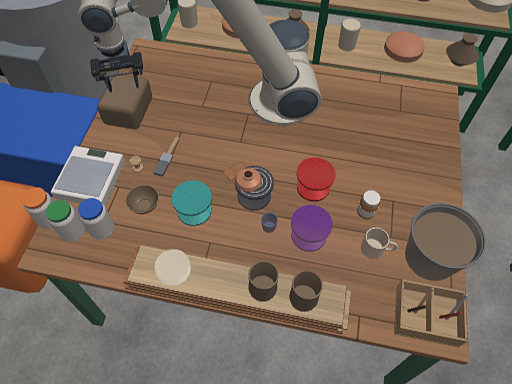

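View pics/side0.png

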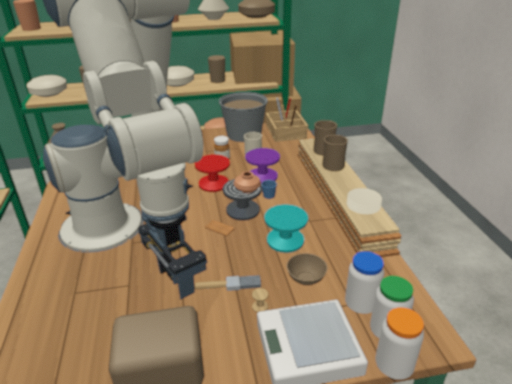

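The scene view shows the jar at about (249,178) on the dark wheel with white rings at (255,185). Look-alike wheels are turquoise (192,200), red (315,176) and purple (311,225). The cup is at (270,222) and the rib at (235,171). In the side view the dark wheel is at (243,192) with the jar at (246,182). I choose the dark ringed one.

```bash
cat > h.py <<'E'
from rig import arm,cams
import cv2,numpy as np
def cam(n):
    c=cams.camera_info(n); R=cv2.Rodrigues(np.array(c['rvec']))[0]; return np.array(c['camera_matrix']),R,np.array(c['tvec']).ravel()
def ray(C,px,z):
    K,R,t=C; o=-R.T@t; d=R.T@np.linalg.inv(K)@np.array([px[0],px[1],1.]); return o+d*(z-o[2])/d[2]
def proj(C,P):
    K,R,t=C; p=K@(R@np.array(P)+t); return p[:2]/p[2]
def toolR():
    w,x,y,z=arm.state()['ee_rot']; 
    from scipy.spatial.transform import Rotation as Ro
    return Ro.from_quat([x,y,z,w]).as_matrix()
E
python3 - <<'E'
from h import *
S=cam("scene");D=cam("side")
for n,px,z in [("wheel",(255,185),100),("jarlip",(248,173),164),("cup",(270,219),50),("rib",(235,171),8),("red",(315,172),100),("purple",(311,220),100),("turq",(192,196),100),("glaze",(371,200),90)]:
    P=ray(S,px,z); print(n,P.round(),proj(D,P).round())
T=toolR();s=arm.state();W=cam("wrist");o=-W[1].T@W[2]
print(T.round(3)); print("cam in tool",(T.T@(o-s['tool_pos'])).round(1),(T.T@W[1].T).round(3),W[0])
for n in("scene",):
    i=cams.read_camera(n)[140:240,200:340]; cv2.imwrite("pics/crop.png",cv2.resize(i[:,:,::-1],None,fx=5,fy=5,interpolation=cv2.INTER_CUBIC))
E
```

```text
wheel [521.  -9. 100.] [246. 186.]
jarlip [518. -35. 164.] [247. 174.]
cup [617.  65.  50.] [268. 184.]
rib [ 416. -109.    8.] [222. 227.]
red [420. 191. 100.] [212. 163.]
purple [619. 205. 100.] [261. 156.]
turq [ 611. -215.  100.] [286. 216.]
glaze [490. 399.  90.] [223. 141.]
[[ 0.908  0.419 -0.   ]
 [ 0.419 -0.908  0.001]
 [ 0.    -0.001 -1.   ]]
cam in tool [ 81.7   0.1 -91. ] [[-0.    -0.959 -0.283]
 [ 1.    -0.     0.   ]
 [-0.    -0.283  0.959]] [[266.30275823   0.         252.90168038]
 [  0.         266.30275823 187.91571859]
 [  0.           0.           1.        ]]
```

View pics/crop.png

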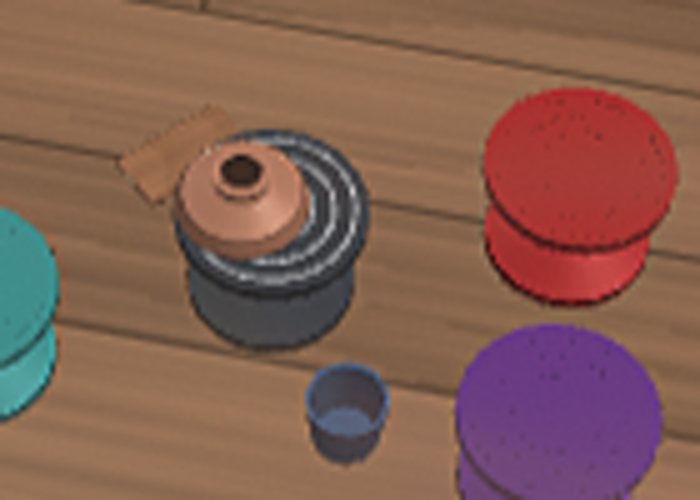

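The crop shows the dark ringed disc centred at about (254,183) and the jar's mouth at (248,174), off-centre towards −y. The choice is confirmed. I'm moving over it for a wrist view.

{"name": "send_rows", "arguments": {"xyz": [[40,-42,-1],[40,-42,-1],[40,-42,-1],[40,-42,-1],[40,-42,-1]], "dr": [[0,0,0],[0,0,0],[0,0,0],[0,0,0],[0,0,0]], "hand": [0,0,0,0,0]}}

```text
time_s: 0.78
tool_pos: [355.8, -291.1, 297.2]
ee_rot: [0.0, 0.977, 0.215, 0.0]
force: [0.9, -0.2, 0.0]
finger_gap: 43.8
gripper_force: 0.0
```

{"name": "send_rows", "arguments": {"xyz": [[40,-42,-1],[40,-42,-1],[40,-42,-1],[40,-42,-1],[40,-42,-1]], "dr": [[0,0,0],[0,0,0],[0,0,0],[0,0,0],[0,0,0]], "hand": [0,0,0,0,0]}}

```text
time_s: 1.4
tool_pos: [449.4, -16.4, 302.3]
ee_rot: [0.0, 0.977, 0.215, 0.0]
force: [-0.1, -1.9, 0.5]
finger_gap: 0.4
gripper_force: 0.0
```

{"name": "send_rows", "arguments": {"xyz": [[0,0,0],[0,0,0],[0,0,0],[0,0,0],[0,0,0]], "dr": [[0,0,8.25],[0,0,8.25],[0,0,8.25],[0,0,0],[0,0,0]], "hand": [0,0,0,0,0]}}

```text
time_s: 2.02
tool_pos: [449.1, -18.4, 302.2]
ee_rot: [-0.0, 1.0, 0.002, -0.0]
force: [0.0, 0.0, -0.6]
finger_gap: 0.4
gripper_force: 0.0
```

Run:
```python
from h import *
W=cam("wrist"); s=arm.state(); i=cams.read_camera("wrist"); cv2.imwrite("pics/w1.png",i[:,:,::-1]); print(s['time_s'],s['tool_pos'],toolR().round(3)); np.savez("w1.npz",K=W[0],R=W[1],t=W[2])
```

```text
2.025 [449.07330762 -18.37267264 302.19683121] [[ 1.     0.004 -0.   ]
 [ 0.004 -1.    -0.   ]
 [-0.     0.    -1.   ]]
```

View pics/w1.png

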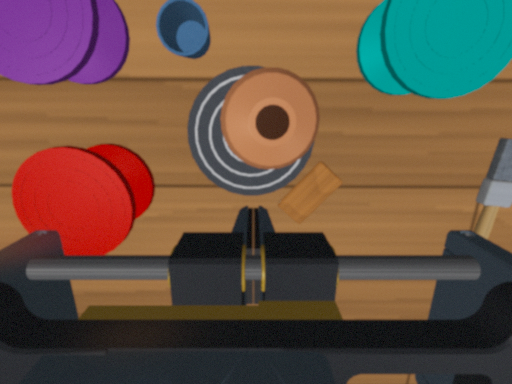

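The wrist view shows the jar's mouth at (272,122) and its belly centred around (270,118). The ringed disc is centred at about (251,130), with the rib at (310,190) and the cup at (184,28).

```bash
cat > m.py <<'E'
from h import *
from scipy.optimize import least_squares
def ellc(m,z,C):
    cs=cv2.findContours(m,cv2.RETR_EXTERNAL,cv2.CHAIN_APPROX_NONE)[0]; c=max(cs,key=cv2.contourArea)[:,0,:].astype(float)
    P=np.array([ray(C,p,z)[:2] for p in c])
    f=least_squares(lambda v:np.hypot(*(P-v[:2]).T)-v[2],[*P.mean(0),P.std()],loss='soft_l1'); return f.x,np.abs(f.fun).mean(),c.mean(0)
def measure(i,C,roi,jz=164):
    x0,y0,x1,y1=roi; hsv=cv2.cvtColor(i,cv2.COLOR_RGB2HSV).astype(int); h,s,v=hsv[...,0],hsv[...,1],hsv[...,2]
    R=np.zeros(h.shape,bool); R[y0:y1,x0:x1]=1
    ys,xs=np.nonzero(R&(s<45)&(v>125)); P=np.array([ray(C,p,100)[:2] for p in zip(xs,ys)])
    rr=np.array([30,45,60.])
    def res(c):
        d=np.hypot(*(P-c).T)[:,None]-rr; return d[np.arange(len(d)),abs(d).argmin(1)]
    best=min((least_squares(res,[a,b],loss='cauchy',f_scale=1.5) for a in range(500,556,8) for b in range(-40,25,8)),key=lambda f:f.cost)
    print("wheel rings",best.x.round(1),"med|res|",np.median(abs(res(best.x))).round(2),"n",len(P))
    jar=R&(h<14)&(s>100)&(v>90); jm=jar.astype(np.uint8)*255
    jm=cv2.morphologyEx(jm,cv2.MORPH_OPEN,np.ones((5,5)))
    cs=cv2.findContours(jm,cv2.RETR_EXTERNAL,cv2.CHAIN_APPROX_NONE)[0]; c=max(cs,key=cv2.contourArea)
    f=np.zeros_like(jm); cv2.drawContours(f,[c],-1,255,-1)
    b=ellc(f,128,C); print("belly@z128 cx,cy,r",b[0].round(1),"res",b[1].round(2))
    k=(v<80)&(f>0); k=cv2.morphologyEx(k.astype(np.uint8)*255,cv2.MORPH_OPEN,np.ones((3,3)))
    m=ellc(k,jz,C); print("mouth cx,cy,r",m[0].round(1),"px",m[2].round(1))
    print("offset wheel-belly",(best.x-b[0][:2]).round(1),"wheel-mouth",(best.x-m[0][:2]).round(1))
    return best.x,b,m
if __name__=="__main__":
    C=cam("wrist"); i=cams.read_camera("wrist"); w,b,m=measure(i,C,(180,55,340,200))
    # height of the mouth from two views: triangulate wrist/scene mouth pixels
    S=cam("scene"); A=cv2.triangulatePoints(C[0]@np.c_[C[1],C[2]],S[0]@np.c_[S[1],S[2]],m[2],np.array([248.2,174.])); print("mouth 3D",(A[:3]/A[3]).ravel().round(1))
E
python3 m.py
```

```text
wheel rings [504.6 -15.8] med|res| 0.88 n 1213
belly@z128 cx,cy,r [520.6 -33.7  47. ] res 0.38
mouth cx,cy,r [520.5 -33.6  12.6] px [271.9 121.8]
offset wheel-belly [-16.  18.] wheel-mouth [-16.   17.9]
mouth 3D [520.7 -33.7 161.6]
```

Run:
```python
from h import *
C=cam("wrist"); i=cams.read_camera("wrist"); print(ray(C,(250.5,130),100).round(1)); 
for p in [(188,130),(250,194),(250,66)]: print(ray(C,p,100).round(1))
w=np.array([504.6,-15.8])
o=i.copy()
for r in(30,45,60,70):
    for a in np.linspace(0,6.283,200):
        q=proj(C,[w[0]+r*np.cos(a),w[1]+r*np.sin(a),100]).round().astype(int); o[q[1],q[0]]=(0,255,0)
S=cam("scene");print(ray(S,(254.4,182.6),100))
cv2.imwrite("pics/ov.png",cv2.resize(o[50:210,170:350,::-1],None,fx=4,fy=3.7,interpolation=cv2.INTER_NEAREST))
```

```text
[509.3 -15.1 100. ]
[509.1  52.3 100. ]
[436.8 -14.5 100. ]
[572.7 -14.6 100. ]
[511.15943975 -13.49352359 100.        ]
```

View pics/ov.png

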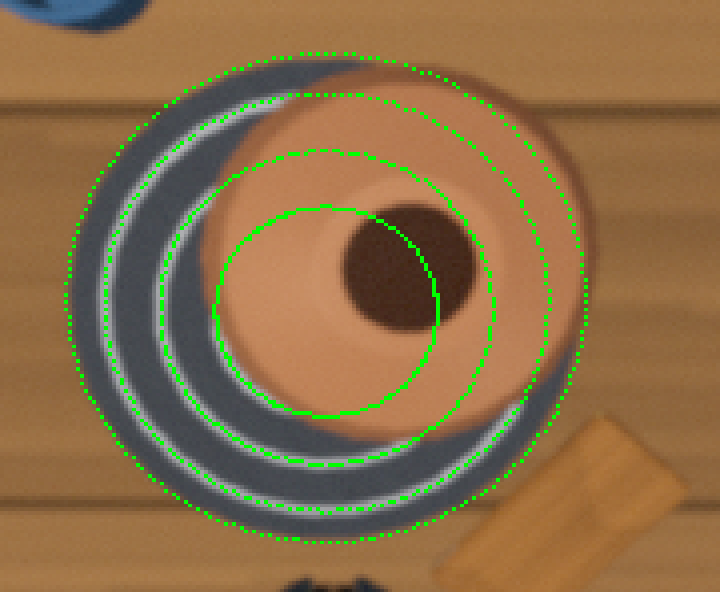

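{"name": "send_rows", "arguments": {"xyz": [[42,25.5,0],[42,25.5,0],[42,25.5,0],[0,0,0],[0,0,0]], "dr": [[0,0,0],[0,0,0],[0,0,0],[0,0,-10.1],[0,0,-10.1]], "hand": [0,0,0,0,0]}}

```text
time_s: 2.8
tool_pos: [575.4, -95.1, 301.7]
ee_rot: [-0.0, 0.984, 0.179, -0.0]
force: [0.5, -0.3, -0.4]
finger_gap: 0.6
gripper_force: 0.0
```

{"name": "send_rows", "arguments": {"xyz": [[0,0,0],[0,0,0],[0,0,30],[0,0,0],[0,0,0]], "dr": [[0,0,-10.1],[0,0,-10.1],[0,0,0],[0,0,0],[0,0,0]], "hand": [0,0,0,0,0]}}

```text
time_s: 3.42
tool_pos: [575.4, -94.8, 272.9]
ee_rot: [0.0, 0.938, 0.346, 0.0]
force: [0.2, -0.0, 0.6]
finger_gap: 0.6
gripper_force: 0.0
```

```bash
cat > st.py <<'E'
from h import *
s=arm.state();T=toolR();p=s['tool_pos'];j=np.array([520.6,-33.7,164]);w=np.array([504.7,-15.2,100])
print(s['time_s'],p,s['q'].round(2),T.round(3).tolist(),s['force'])
print("jar in tool",(T.T@(j-p)).round(1),"wheel in tool",(T.T@(w-p)).round(1))
E
python3 st.py
```

```text
3.425 [575.42038017 -94.81856235 272.9171553 ] [-0.27  0.45  1.48  0.    1.21  0.6 ] [[0.761, 0.649, 0.0], [0.649, -0.761, -0.0], [0.0, 0.0, -1.0]] [ 0.2395116  -0.0057249   0.55006486]
jar in tool [ -2.1 -82.1 108.9] wheel in tool [  -2.2 -106.5  172.9]
```

{"name": "send_rows", "arguments": {"xyz": [[-2,0,30],[0,0,30],[0,0,20],[0,0,0],[0,0,0]], "dr": [[0,0,0],[0,0,0],[0,0,0],[0,0,0],[0,0,0]], "hand": [0,0,0,0,0]}}

```text
time_s: 4.05
tool_pos: [574.3, -96.2, 193.6]
ee_rot: [0.0, 0.938, 0.346, 0.001]
force: [0.4, -0.4, 0.8]
finger_gap: 0.4
gripper_force: 0.0
```

{"name": "send_rows", "arguments": {"xyz": [[0,-4,0],[0,-4,0],[0,-4,0],[0,-3,0],[0,-2,0]], "dr": [[0,0,0],[0,0,0],[0,0,0],[0,0,0],[0,0,0]], "hand": [0,0,0,0,0]}}

```text
time_s: 4.68
tool_pos: [562.5, -82.9, 192.3]
ee_rot: [-0.0, 0.938, 0.346, -0.0]
force: [0.1, 0.6, 0.6]
finger_gap: 0.6
gripper_force: 0.0
```

{"name": "send_rows", "arguments": {"xyz": [[0,-1.5,0],[0,-1.5,0],[0,-1.5,0],[0,-1.5,0],[0,-1.5,0]], "dr": [[0,0,0],[0,0,0],[0,0,0],[0,0,0],[0,0,0]], "hand": [0,0,0,0,0]}}

```text
time_s: 5.3
tool_pos: [557.7, -77.3, 192.2]
ee_rot: [-0.0, 0.938, 0.346, 0.0]
force: [0.4, 0.3, 0.0]
finger_gap: 0.7
gripper_force: 0.0
```

{"name": "send_rows", "arguments": {"xyz": [[0,-1.5,0],[0,-1.5,0],[0,-1.5,0],[0,-1.5,0],[0,-1.5,0]], "dr": [[0,0,0],[0,0,0],[0,0,0],[0,0,0],[0,0,0]], "hand": [0,0,0,0,0]}}

```text
time_s: 5.92
tool_pos: [552.9, -71.6, 192.3]
ee_rot: [0.0, 0.938, 0.346, 0.0]
force: [1.3, -1.7, -0.1]
finger_gap: 0.5
gripper_force: 1.0
```

Run:
```python
from h import *
i=cams.read_camera("wrist"); cv2.imwrite("pics/w2.png",i[:,:,::-1])
exec(open("st.py").read())
C=cam("wrist")
for n,P in [("wheel",[504.7,-15.2,100]),("jar top old",[520.6,-33.7,164])]: print(n,proj(C,P).round())
```

```text
5.975 [552.71814875 -71.49445488 192.20318237] [-0.24  0.52  1.63  0.    0.99  0.63] [[0.761, 0.649, -0.0], [0.649, -0.761, 0.0], [-0.0, -0.0, -1.0]] [ 1.95083955 -1.26158197  0.49531189]
jar in tool [  0.1 -49.6  28.2] wheel in tool [ -0.  -74.   92.2]
wheel [153. 223.]
jar top old [156. 274.]
```

View pics/w2.png

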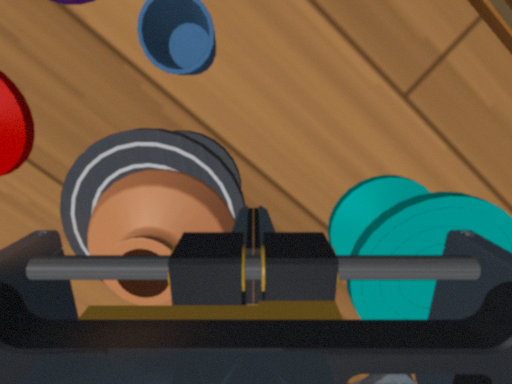

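The jar, its mouth now at (142,265), is in contact with the finger and sliding with it. About 12 mm remains, so I'll push 11, back off and re-measure.

{"name": "send_rows", "arguments": {"xyz": [[0,-1.5,0],[0,-1.5,0],[0,-1.5,0],[0,-1.5,0],[0,-1.5,0]], "dr": [[0,0,0],[0,0,0],[0,0,0],[0,0,0],[0,0,0]], "hand": [0,0,0,0,0]}}

```text
time_s: 6.6
tool_pos: [548.0, -65.9, 192.2]
ee_rot: [-0.0, 0.938, 0.346, 0.0]
force: [0.6, -1.3, 0.8]
finger_gap: 0.4
gripper_force: 1.0
```

{"name": "send_rows", "arguments": {"xyz": [[0,-1.5,0],[0,-1,0],[0,-1,0],[0,0,0],[0,0,0]], "dr": [[0,0,0],[0,0,0],[0,0,0],[0,0,0],[0,0,0]], "hand": [0,0,0,0,0]}}

```text
time_s: 7.22
tool_pos: [545.7, -63.3, 192.2]
ee_rot: [-0.0, 0.938, 0.346, -0.0]
force: [1.2, -0.1, 0.7]
finger_gap: 0.5
gripper_force: 0.5
```

{"name": "send_rows", "arguments": {"xyz": [[0,4,0],[0,10,0],[0,16,0],[0,0,-50],[0,0,-60]], "dr": [[0,0,0],[0,0,0],[0,0,0],[0,0,0],[0,0,0]], "hand": [0,0,0,0,0]}}

```text
time_s: 7.85
tool_pos: [565.4, -87.0, 302.8]
ee_rot: [-0.001, 0.938, 0.345, -0.001]
force: [1.2, -0.6, -0.2]
finger_gap: 0.2
gripper_force: 0.0
```

{"name": "send_rows", "arguments": {"xyz": [[-30,-35,0],[-30,-35,0],[0,0,0],[0,0,0],[0,0,0]], "dr": [[0,0,0],[0,0,0],[0,0,0],[0,0,0],[0,0,0]], "hand": [0,0,0,0,0]}}

```text
time_s: 8.48
tool_pos: [475.2, -72.3, 302.2]
ee_rot: [0.0, 0.938, 0.346, 0.0]
force: [-0.1, -0.7, 0.1]
finger_gap: 0.6
gripper_force: 0.0
```

Run:
```python
from m import *
i=cams.read_camera("wrist"); cv2.imwrite("pics/w3.png",i[:,:,::-1])
exec(open("st.py").read())
C=cam("wrist"); q=proj(C,w).astype(int); print(q)
measure(i,C,(max(q[0]-75,0),max(q[1]-80,0),q[0]+75,min(q[1]+70,203)))
```

```text
8.525 [475.07661592 -72.15797881 302.08253749] [-0.28  0.28  1.68  0.    1.19  0.59] [[0.761, 0.649, 0.0], [0.649, -0.761, -0.0], [0.0, 0.0, -1.0]] [ 0.12285826 -0.10191735 -0.46298175]
jar in tool [ 59.6   0.2 138.1] wheel in tool [ 59.5 -24.2 202.1]
[230 130]
wheel rings [504.1 -15.3] med|res| 0.84 n 1115
belly@z128 cx,cy,r [508.  -19.6  47.1] res 0.26
mouth cx,cy,r [508.2 -20.1  12.6] px [230.9 136.8]
offset wheel-belly [-4.   4.3] wheel-mouth [-4.1  4.8]
```

View pics/w3.png

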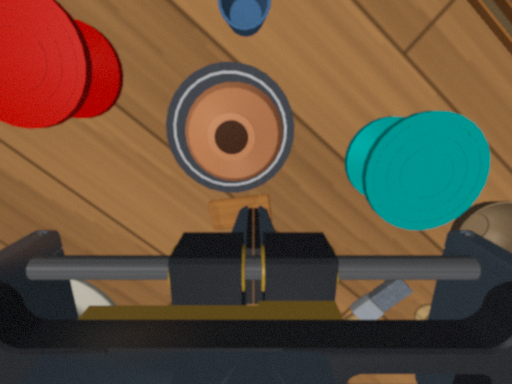

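The jar, mouth at (231,137), now stands about 6 mm short along the push line. The disc is centred at about (230,127) and the bystanders haven't been disturbed. I'll make a second gentle tap along the same line.

{"name": "send_rows", "arguments": {"xyz": [[30,35,0],[29,35,0],[0,0,50],[0,0,60],[0,0,0]], "dr": [[0,0,0],[0,0,0],[0,0,0],[0,0,0],[0,0,0]], "hand": [0,0,0,0,0]}}

```text
time_s: 9.15
tool_pos: [562.8, -86.3, 188.8]
ee_rot: [-0.002, 0.938, 0.346, -0.003]
force: [-0.7, 0.3, 0.5]
finger_gap: 1.2
gripper_force: 0.0
```

{"name": "send_rows", "arguments": {"xyz": [[0,-7,0],[0,-7,0],[0,-6,0],[0,-4,0],[0,-2,0]], "dr": [[0,0,0],[0,0,0],[0,0,0],[0,0,0],[0,0,0]], "hand": [0,0,0,0,0]}}

```text
time_s: 9.78
tool_pos: [547.5, -66.8, 192.6]
ee_rot: [0.0, 0.938, 0.346, 0.0]
force: [0.3, -0.3, -0.2]
finger_gap: 0.6
gripper_force: 0.0
```

{"name": "send_rows", "arguments": {"xyz": [[0,-1.5,0],[0,-1.5,0],[0,-1.5,0],[0,-1.5,0],[0,-1.5,0]], "dr": [[0,0,0],[0,0,0],[0,0,0],[0,0,0],[0,0,0]], "hand": [0,0,0,0,0]}}

```text
time_s: 10.4
tool_pos: [542.8, -61.3, 192.3]
ee_rot: [0.0, 0.938, 0.346, 0.0]
force: [1.9, -0.6, 0.3]
finger_gap: 0.4
gripper_force: 1.0
```

{"name": "send_rows", "arguments": {"xyz": [[0,-1.5,0],[0,-1,0],[0,-0.8,0],[0,0,0],[0,0,0]], "dr": [[0,0,0],[0,0,0],[0,0,0],[0,0,0],[0,0,0]], "hand": [0,0,0,0,0]}}

```text
time_s: 11.02
tool_pos: [540.5, -58.7, 192.2]
ee_rot: [-0.0, 0.938, 0.346, -0.0]
force: [0.8, -0.1, -0.9]
finger_gap: 0.6
gripper_force: 0.6
```

{"name": "send_rows", "arguments": {"xyz": [[0,4,0],[0,10,0],[0,16,0],[0,0,-50],[0,0,-60]], "dr": [[0,0,0],[0,0,0],[0,0,0],[0,0,0],[0,0,0]], "hand": [0,0,0,0,0]}}

```text
time_s: 11.65
tool_pos: [560.2, -82.5, 302.8]
ee_rot: [-0.001, 0.938, 0.345, -0.001]
force: [1.1, -0.2, 0.6]
finger_gap: 0.3
gripper_force: 0.0
```

{"name": "send_rows", "arguments": {"xyz": [[-30,-30,0],[-30,-30,0],[0,0,0],[0,0,0],[0,0,0]], "dr": [[0,0,0],[0,0,0],[0,0,0],[0,0,0],[0,0,0]], "hand": [0,0,0,0,0]}}

```text
time_s: 12.28
tool_pos: [476.5, -75.3, 302.2]
ee_rot: [0.0, 0.938, 0.346, 0.0]
force: [-0.3, 1.2, 0.6]
finger_gap: 0.2
gripper_force: 0.0
```

Run:
```python
from m import *
i=cams.read_camera("wrist"); cv2.imwrite("pics/w4.png",i[:,:,::-1])
exec(open("st.py").read())
C=cam("wrist"); q=proj(C,w).astype(int); print(q)
measure(i,C,(max(q[0]-75,0),max(q[1]-80,0),q[0]+75,min(q[1]+70,203)))
```

```text
12.325 [476.30405588 -75.17653316 302.09323411] [-0.28  0.28  1.67  0.    1.19  0.58] [[0.761, 0.649, 0.0], [0.649, -0.761, -0.0], [0.0, 0.0, -1.0]] [ 0.59240089  0.14168069 -0.32050261]
jar in tool [ 60.6  -2.8 138.1] wheel in tool [ 60.5 -27.2 202.1]
[227 129]
wheel rings [504.1 -15.3] med|res| 0.85 n 1124
belly@z128 cx,cy,r [503.7 -14.6  47.1] res 0.25
mouth cx,cy,r [503.9 -15.1  12.6] px [219.6 135.8]
offset wheel-belly [ 0.4 -0.7] wheel-mouth [ 0.3 -0.2]
```

View pics/w4.png

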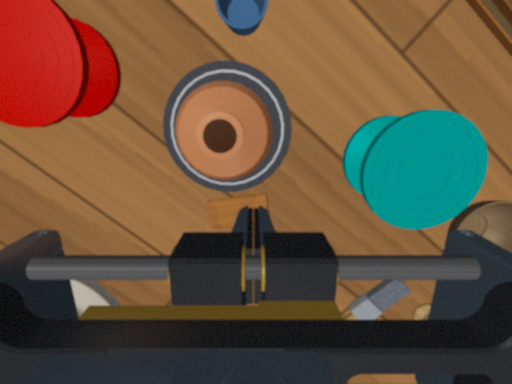

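The mouth is at (220,136), where parallax puts a centred jar: it stands upright within 1 mm of the ring centre, and nothing else has moved. The arm is clear, so I'm handing in.

```bash
python3 -c "from rig import close_job; print(close_job())"
```

```text
the job is handed in; nothing more can be done
None
```

The jar stands upright in the middle of the dark banding wheel, measured within about 1 mm of centre after two gentle taps; nothing else was touched, and the job is handed in at about 12 s of robot time.

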